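# Uncap the measuring microphones and latch the case

## Task

Before the loudspeaker sweep nothing loose may rattle on the table: lift the dust cap off every microphone that wears one and stand it, open side down, in the row of compartments along the hinge side of the case, and put the loose loudspeaker feet in the case's bin, leaving the microphones standing where they are. When everything is in, shut the lid, hook the latch's claw over the keeper bar with the lever thrown over towards the lid, and then swing the lever back down until it lies flat and the case is drawn shut.

Things in the scene. Friction and masses are not known exactly. Their poses are not given: they have to be found in the camera images.
- case: Grey case, fixed, 256 (x) by 300 (y) by 85 mm tall, origin centre of underside. y -150 to -45 mm: solid deck, top 85 mm up, latch in its middle (x = 0). Rest: open well, inside x -120 to 120, y -45 to 142 mm, floor 12 mm up, outer walls 8 mm thick, top 77 mm up. A wall 25 mm tall at y = 47 mm parts the bin (beside the deck) from a row of three compartments (hinge side, split by 18 mm walls).
- bin (a point): Centre of the floor of the case's bin (free space 240 mm along the case's x, 89 mm along its y); axes as the case.
- cell_row (a point): Centre of the floor of the middle one of the three cap compartments; the other two centres lie 80 mm to either side along the case's x; each is about 77 mm (x) by 93 mm (y). Axes as the case.
- lid (a joint): Angle of the flat lid, 256 x 195 mm, 8 mm thick, hinged along the case's long +y wall (axis along case x at y = 150 mm, 77 mm up). 0 = shut, its top then level with the deck (85 mm); starts at about 1.85, open and leaning back a little; stop at 2.0. The stiff hinge (about 0.4 N m) holds it wherever it is left.
- lid_edge (a point): Middle of the lid's free edge, on its outer (upper when shut) face, 195 mm from the hinge line. Axes of the lid, parallel to the case's when shut.
- keeper (a point): Centre of the keeper, a steel bar 8 mm thick, 48 mm long along the case's x, on posts on the lid's outer face, 25 mm from the free edge, centre 15 mm above that face. Axes of the lid. With the lid shut the bar lies 55 mm to the +y side of the lever's pivot. Claw and bar really touch.
- lever (a joint): Angle of the latch's lever. 0 = shut, flat, pointing along the case's -y, 20 mm above the deck; grows as it swings up and over towards the lid; 1.57 = upright; 2.2 = stop, leaning over the lid. Starts half raised, with the claw folded up along it. Slight friction (0.06 N m) holds it where it is left.
- lever_pivot (a point): Hinge of the lever, 20 mm above the deck at case y = -75 mm; axis along the case's x; axes as the case.
- lever_grip (a point): Middle of the lever's handle, a flat steel plate 32 mm wide (along case x), 36 mm long, 6 mm thick, from 31 to 67 mm from the pivot; this point is 52 mm from it. Its two side edges can be pinched from above at any lever angle.
- claw (a joint): Angle of the claw relative to the lever; it is hinged on the lever 20 mm from the lever's pivot. Claw angle minus lever angle = its slope above level, pointing to case +y. It swings nearly freely: it leans back on the lever until past upright, then falls towards the lid. A spring along its length (4 N per mm) makes the lever snap shut over centre at about 0.4 rad.
- claw_lip (a point): Middle of the inner face of the claw's down-turned lip (13 mm deep, 26 mm wide), 75 mm from the claw's hinge. Hooked, it lies just beyond the keeper bar (keeper +y), level with it or lower. With the lever at its open stop the lip comes down about 15 mm beyond the bar; with the lever below about 1.5 it may land on the bar or short of it.
- claw_nose (a point): Top of the claw's flat nose (34 mm wide along the case's x, 14 mm long), directly above the lip: where to press it down, or pinch it by its side edges. Its z axis is the nose's outward normal.
- mic0: A measuring microphone standing upright on the table: round steel foot 68 mm across and 12 mm tall, thin 18 mm stem, 26 mm head from 74 to 115 mm height; about 600 g, not fastened. Origin at the centre of its underside. It may or may not wear a cap. It stays where it is.
- mic1: A measuring microphone standing upright on the table: round steel foot 68 mm across and 12 mm tall, thin 18 mm stem, 26 mm head from 74 to 115 mm height; about 600 g, not fastened. Origin at the centre of its underside. It may or may not wear a cap. It stays where it is.
- mic2: A measuring microphone standing upright on the table: round steel foot 68 mm across and 12 mm tall, thin 18 mm stem, 26 mm head from 74 to 115 mm height; about 600 g, not fastened. Origin at the centre of its underside. It may or may not wear a cap. It stays where it is.
- cap0: A black plastic dust cap, a round cup open side down, set loosely over one microphone's head: outer diameter 38 mm, 42 mm tall, inner diameter 32 mm, 30 g. Origin at the centre of its lower, open rim, z up; on the microphone the rim is 77 mm above the table. It is clear of the head after 38 mm of straight lift. Not always present.
- cap1: A black plastic dust cap, a round cup open side down, set loosely over one microphone's head: outer diameter 38 mm, 42 mm tall, inner diameter 32 mm, 30 g. Origin at the centre of its lower, open rim, z up; on the microphone the rim is 77 mm above the table. It is clear of the head after 38 mm of straight lift. Not always present.
- cap2: A black plastic dust cap, a round cup open side down, set loosely over one microphone's head: outer diameter 38 mm, 42 mm tall, inner diameter 32 mm, 30 g. Origin at the centre of its lower, open rim, z up; on the microphone the rim is 77 mm above the table. It is clear of the head after 38 mm of straight lift. Not always present.
- foot0: A turned aluminium loudspeaker foot, a squat round puck standing on the table: diameter 36 mm for its lower 13 mm, 30 mm above that, 28 mm tall, about 120 g. Origin at the centre of its underside, z up. Not always present.
- foot1: A turned aluminium loudspeaker foot, a squat round puck standing on the table: diameter 36 mm for its lower 13 mm, 30 mm above that, 28 mm tall, about 120 g. Origin at the centre of its underside, z up. Not always present.
- foot2: A turned aluminium loudspeaker foot, a squat round puck standing on the table: diameter 36 mm for its lower 13 mm, 30 mm above that, 28 mm tall, about 120 g. Origin at the centre of its underside, z up. Not always present.
- plugbox: Bystander: an open clear plastic box of plugs, 110 x 150 x 50 mm. Origin at the centre of its underside.
- tape: Bystander: a roll of white tape lying flat, 90 mm across, 24 mm tall, origin at the centre of its underside.
Not all that is in view belongs to the job. Leave any blue, brown or pink look-alike of the foot0 alone.

How it is judged (in metres and radians):
On the way, in this order (a step that is already met when the one before it is completed fails the run):
1. every cap stands open side down in the compartments and every foot is in the bin, with the lid open (x of cap0 in the frame of cell_row between -0.115 and 0.115 m and y of cap0 in the frame of cell_row between -0.045 and 0.045 m and z of cap0 in the frame of cell_row between -0.01 and 0.012 m and angle between each of cap0, cap1, cap2's own z axis and vertical below 0.3 rad and linear speed of each of cap0, cap1, cap2, foot0, foot1, foot2 below 0.03 m/s and x of cap1 in the frame of cell_row between -0.115 and 0.115 m and y of cap1 in the frame of cell_row between -0.045 and 0.045 m and z of cap1 in the frame of cell_row between -0.01 and 0.012 m and x of cap2 in the frame of cell_row between -0.115 and 0.115 m and y of cap2 in the frame of cell_row between -0.045 and 0.045 m and z of cap2 in the frame of cell_row between -0.01 and 0.012 m and x of foot0 in the frame of bin between -0.115 and 0.115 m and y of foot0 in the frame of bin between -0.045 and 0.045 m and z of foot0 in the frame of bin between -0.01 and 0.035 m and x of foot1 in the frame of bin between -0.115 and 0.115 m and y of foot1 in the frame of bin between -0.045 and 0.045 m and z of foot1 in the frame of bin between -0.01 and 0.035 m and x of foot2 in the frame of bin between -0.115 and 0.115 m and y of foot2 in the frame of bin between -0.045 and 0.045 m and z of foot2 in the frame of bin between -0.01 and 0.035 m and value of joint lid above 0.8 rad), for 0.2 s.
2. the lid is shut (value of joint lid below 0.04 rad), for 0.2 s.
3. with the lid shut and the lever thrown over towards the lid, the claw's lip is down beyond the keeper bar (value of joint lid below 0.04 rad and value of joint lever above 1.5 rad and y of claw_lip in the frame of keeper above 0.0005 m and z of claw_lip in the frame of keeper between -0.02 and 0.004 m), for 0.2 s.
4. the lever lies flat with the claw still over the keeper (value of joint lid below 0.04 rad and value of joint lever below 0.1 rad and y of claw_lip in the frame of keeper above 0.0005 m and z of claw_lip in the frame of keeper between -0.02 and 0.004 m), for 0.2 s.
At the end, for the whole second after the job is handed in: Caps upright (0.3 rad) in the compartment row, feet in the bin, all at rest; lid under 0.04 rad, lever under 0.1 rad; claw lip 0.5 to 12 mm beyond the keeper bar's centre and at most 4 mm above it; microphones upright within 40 mm of their start (all of step 4 and x of cap0 in the frame of cell_row between -0.115 and 0.115 m and y of cap0 in the frame of cell_row between -0.045 and 0.045 m and z of cap0 in the frame of cell_row between -0.01 and 0.012 m and angle between each of cap0, cap1, cap2's own z axis and vertical below 0.3 rad and linear speed of each of cap0, cap1, cap2, foot0, foot1, foot2 below 0.03 m/s and x of cap1 in the frame of cell_row between -0.115 and 0.115 m and y of cap1 in the frame of cell_row between -0.045 and 0.045 m and z of cap1 in the frame of cell_row between -0.01 and 0.012 m and x of cap2 in the frame of cell_row between -0.115 and 0.115 m and y of cap2 in the frame of cell_row between -0.045 and 0.045 m and z of cap2 in the frame of cell_row between -0.01 and 0.012 m and x of foot0 in the frame of bin between -0.115 and 0.115 m and y of foot0 in the frame of bin between -0.045 and 0.045 m and z of foot0 in the frame of bin between -0.01 and 0.035 m and x of foot1 in the frame of bin between -0.115 and 0.115 m and y of foot1 in the frame of bin between -0.045 and 0.045 m and z of foot1 in the frame of bin between -0.01 and 0.035 m and x of foot2 in the frame of bin between -0.115 and 0.115 m and y of foot2 in the frame of bin between -0.045 and 0.045 m and z of foot2 in the frame of bin between -0.01 and 0.035 m and y of claw_lip in the frame of keeper below 0.012 m and angle between each of mic0, mic1, mic2's own z axis and vertical below 0.2 rad and distance of each of mic0, mic1, mic2 from where it was at the start of the episode below 0.04 m); the robot touches nothing.
It fails at once if a microphone is knocked over (angle between any of mic0, mic1, mic2's own z axis and vertical above 0.6 rad).
It fails at once if a bystander is pushed more than 50 mm (distance of any of plugbox, tape from where it was at the start of the episode above 0.05 m).
Of cap0, cap1, cap2 only 2 to 3 are there at a start; the rules pass over those that are not, and their reading is None.
Of foot0, foot1, foot2 only 1 to 3 are there at a start; the rules pass over those that are not, and their reading is None.
At some moment in a run one of foot0, foot1, foot2 may be knocked a few centimetres aside while the robot is not near it.
It also fails if it takes over 210 s, if anything falls off the work surface, if the arm or the gripper's body presses on something with over 40 N, if the wrist force passes 120 N, or if a joint passes its speed limit or range.

## Robot

A 6-joint arm with a two-finger parallel gripper is mounted at the origin on the work surface. World frame = base frame: x ahead of the robot, y to its left, z up, the work surface at z = 0. Lengths are in mm, angles in rad, forces in N, time in s.
With the tool pointing down it reaches from about 375 to 975 mm from the base axis. Payload 3.8 kg.
Tool frame: the origin (TCP) lies at the very end of the fingers, on their centre line; the grasp point (between the pads) lies arm.pinch_z behind it (arm.pinch_z is the distance from the TCP to the grasp point, in mm); z points along the fingers, y is the line along which they close (so a half turn about z gives the same grasp; the last joint's range is limited). The gripper opens to 88 mm and grips with 3 to 60 N. Pads are 18 mm wide; open, the fingers measure 123 mm over their backs; the gripper's body (75 mm by 187 mm) begins 45 mm behind the grasp point.
Start: joints at [-1.259, 0.264, 1.604, -0, 1.274, -0.037], TCP at [230.689, -634.35, 238.706] pointing down, gripper open.
Joint ranges: [-2.63, 2.63], [-0.94, 2.18], [0.31, 2.57], [-1.31, 4.45], [0, 2.66], [-2.55, 2.55]. Speed limits (rad/s): [2.57, 2.57, 3.14, 3.14, 3.14, 3.14].

## Interface

Orientations are given as a rotation vector (axis times angle).
In Python, from cell import arm gives the robot as it stands. Calls block until the motion is done:
- arm.move_to(position, orientation): joint-space move of the TCP to a pose.
- arm.line_to(position, rate=150, orientation=None): straight line of the TCP; orientation=None keeps the orientation; rate is the mean speed in mm/s.
- arm.set_joints(angles): joint-space move.
- arm.command_gripper(opening): finger opening in mm; the grip force is fixed at half the most; returns when the fingers have stopped.
- arm.dwell(seconds).
- arm.ik(position, orientation): joint angles nearest the present ones, or None.
- arm.snapshot(name): name is "side" or "top"; returns a dict with "pixels" (480x640x3 uint8, blue, green, red), "z_map" (480x640 float32, mm along the optical axis (not along the pixel's ray), 0 where there is no reading), "mtx" (3x3 intrinsics, pixels), "cam_to_world" (4x4, takes a point from camera to world coordinates). Camera axes: x right, y up, looking along -z (the intrinsics and any distortion apply to the point x, -y, -z); pixel columns grow to the right and rows downward; lengths in mm; the calibration is good to about 2 mm. A picture is of the moment at which its call begins.
A pose or a line that the arm cannot do raises arm.MotionError and nothing moves.
- arm.finish_job(): hands the job in; it is judged then, once.
Readings, each from a call of its own:
- arm.get_time_s(): time.
- arm.get_joints(): joint angles.
- arm.get_joint_velocities(): joint speeds.
- arm.get_joint_efforts(): joint torques, N m.
- arm.get_tcp_pos(): TCP position.
- arm.get_tool_rot(): TCP orientation.
- arm.get_force(): force on the tool from outside, world axes, zero at the start.
- arm.get_torque(): the same for the moment, N m.
- arm.get_width(): finger opening in mm.
- arm.get_grasp_force(): force on a finger pad.
Only numpy, scipy, OpenCV 4.12 (cv2) and the standard library are available. Lean on these libraries where they do the work, as an engineer would, in place of code of your own. Each camera call takes 0.05 s, during which the arm holds its last target. There are 200 camera calls.

## Working session

There is one attempt and no reset: what is moved stays moved. The work goes in short steps, each a Python script; the robot and the scene stay as the last script left them, time stands still between calls to the robot, and variables do not carry over. Pictures are saved under pics/ and viewed, at most 14 in all, crops included, and the job is handed in when it is done.

```bash
ls; mkdir -p pics; cat > h.py <<'E'
import numpy as np, cv2
from cell import arm
from scipy.spatial.transform import Rotation as R
def snap(n, f=None):
    s=arm.snapshot(n)
    if f: cv2.imwrite(f'pics/{f}.png', s['pixels'])
    return s
def world(s):
    """world point for every pixel (480x640x3), NaN where no reading"""
    z=s['z_map'].astype(float); K=s['mtx']; T=s['cam_to_world']
    v,u=np.mgrid[0:480,0:640]
    z=np.where(z>0,z,np.nan)
    P=np.stack([(u-K[0,2])/K[0,0]*z,-(v-K[1,2])/K[1,1]*z,-z],-1)
    return P@T[:3,:3].T+T[:3,3]
E
python3 - <<'E'
from h import *
for n in('side','top'):
    s=snap(n,n+'0'); print(n,s['cam_to_world'].round(2).tolist(),s['mtx'].round(1).tolist(),(s['z_map']==0).mean()); np.save(n+'0.npy',world(s)); 
print(arm.pinch_z,arm.get_tool_rot())
E
```

```text
pics
side [[-0.78, 0.33, -0.53, 9.51], [-0.62, -0.4, 0.67, 613.46], [0.0, 0.85, 0.52, 632.43], [0.0, 0.0, 0.0, 1.0]] [[460.0, 0.0, 325.1], [0.0, 460.0, 236.4], [0.0, 0.0, 1.0]] 0.00392578125
top [[0.02, 1.0, -0.07, 483.75], [-1.0, 0.02, 0.01, -48.04], [0.02, 0.07, 1.0, 1088.37], [0.0, 0.0, 0.0, 1.0]] [[558.2, 0.0, 311.1], [0.0, 558.2, 243.2], [0.0, 0.0, 1.0]] 0.0040462239583333335
18.700000000000003 [-3.09201744e+00 -5.44783020e-01  4.33995431e-04]
```

View pics/top0.png

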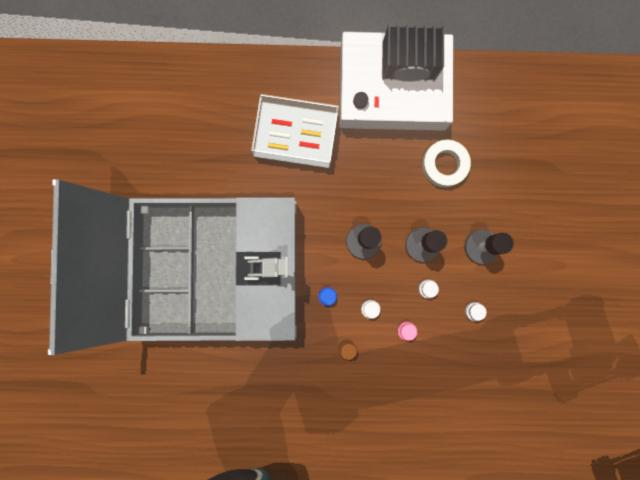

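View pics/side0.png

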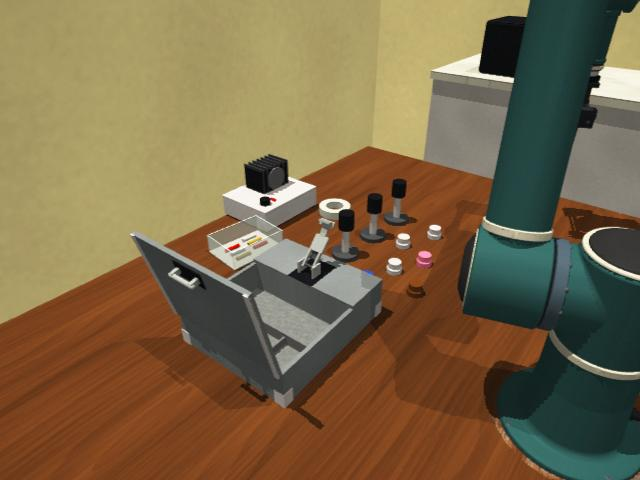

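All three microphones look capped: black tops at (370,237), (434,241), (500,243) in the top view. The white feet are at (371,309), (429,289) and (476,312). The blue (328,296), pink (408,331) and brown (348,351) ones are look-alikes. The case hinge is on the image left (world +y). Next I'll measure.

```bash
cat >> h.py <<'E'
def blobs(mask,W,amin=30):
    n,l,st,c=cv2.connectedComponentsWithStats(mask.astype(np.uint8))
    out=[]
    for i in range(1,n):
        if st[i,4]<amin: continue
        p=W[l==i]; p=p[np.isfinite(p).all(1)]
        (cx,cy),r=cv2.minEnclosingCircle(p[:,:2].astype(np.float32))
        out.append((c[i].round(0),int(st[i,4]),np.r_[cx,cy,np.median(p[:,2])].round(1),round(r,1)))
    return out
E
python3 - <<'E'
from h import *
for n in('top','side'):
    W=np.load(n+'0.npy'); im=cv2.imread(f'pics/{n}0.png'); hsv=cv2.cvtColor(im,cv2.COLOR_BGR2HSV)
    v,u=np.mgrid[0:480,0:640]
    x,y,z=W[...,0],W[...,1],W[...,2]
    reg=(x>350)&(x<620)&(y<-60)&(y>-420)
    print(n,'caps');[print(b) for b in blobs(reg&(z>112)&(z<128)&(hsv[...,2]<70),W)]
    print('feet tops');[print(b) for b in blobs(reg&(z>22)&(z<34),W)]
    print('mic feet');[print(b) for b in blobs(reg&(z>7)&(z<16),W,100)]
    if n=='top':
        deck=(z>80)&(z<90)&(u>225)&(u<305)&(v>190)&(v<350)
        c=cv2.findContours(deck.astype(np.uint8),0,1)[0]; c=max(c,key=cv2.contourArea)
        p=W[c[:,0,1],c[:,0,0]]
        p=W[deck];print('deck',cv2.minAreaRect(p[:,:2].astype(np.float32)),np.median(p[:,2]))
        rim=(z>71)&(z<91)&(u>120)&(u<305)&(v>185)&(v<350)
        p=W[rim]
        print('rim',cv2.minAreaRect(p[:,:2].astype(np.float32)), cv2.boxPoints(cv2.minAreaRect(p[:,:2].astype(np.float32))))
        L=(u<130)&(u>45)&(v>170)&(v<360)&(z>60); p=W[L]; print('lid',p.min(0),p.max(0))
        fl=(z<25)&(z>-5)&(u>140)&(u<235)&(v>205)&(v<335); print('floor',np.median(z[fl]), 'table',np.median(z[400:450,50:150]))
        lev=(z>92)&(u>230)&(u<300)&(v>240)&(v<300); p=W[lev];print('lever',p.min(0),p.max(0))
E
python3 -c "
import cv2
a=cv2.imread('pics/top0.png')[220:370,300:530];cv2.imwrite('pics/crop1.png',cv2.resize(a,None,fx=3,fy=3,interpolation=2))"
```

```text
top caps
(array([370., 237.]), 335, array([ 562.4, -164.2,  118.8]), 18.4)
(array([435., 241.]), 334, array([ 558.6, -279.6,  118.5]), 18.2)
(array([502., 243.]), 342, array([ 557. , -396. ,  118.5]), 18.4)
feet tops
(array([430., 289.]), 196, array([ 472.9, -291.6,   27.7]), 15.5)
(array([328., 297.]), 189, array([455.4, -96.9,  28. ]), 14.7)
(array([372., 310.]), 193, array([ 432.3, -180.6,   27.7]), 14.9)
(array([478., 312.]), 205, array([ 431. , -382.5,   27.5]), 15.6)
(array([409., 332.]), 202, array([ 391.4, -251.1,   27.5]), 15.4)
(array([348., 349.]), 135, array([ 354.3, -137.1,   27.7]), 14.5)
mic feet
(array([360., 244.]), 534, array([ 563.3, -165.2,   12. ]), 33.8)
(array([419., 246.]), 593, array([ 558.6, -280.7,   11.6]), 33.9)
(array([479., 247.]), 636, array([ 557.1, -396.5,   11.5]), 34.0)
deck ((505.17132568359375, 26.25261688232422), (255.470947265625, 117.88059997558594), 1.0580923557281494) 85.34737186852487
rim ((502.8707275390625, 119.76750946044922), (255.74034118652344, 304.3910217285156), 1.2455217838287354) [[371.72253  269.14758 ]
 [378.339    -35.171516]
 
[... 371 characters left out ...]
8.7, -282.8,  118. ]), 21.5)
(array([346., 214.]), 121, array([ 560.5, -166.5,  118.2]), 19.9)
feet tops
(array([435., 228.]), 69, array([ 430.5, -383.8,   27.5]), 15.6)
(array([404., 237.]), 72, array([ 470.8, -292.9,   27.3]), 16.0)
(array([345., 246.]), 34, array([ 560.2, -164.8,   27.5]), 9.4)
(array([425., 255.]), 95, array([ 390.1, -252.4,   27. ]), 17.1)
(array([395., 262.]), 99, array([ 430.6, -181.8,   26.9]), 17.5)
(array([413., 282.]), 63, array([ 353.2, -140.6,   27.2]), 16.0)
mic feet
(array([396., 218.]), 200, array([ 554.6, -395.3,   11.2]), 34.6)
(array([373., 234.]), 248, array([ 557.4, -280.5,   11.4]), 35.8)
(array([345., 252.]), 295, array([ 561.3, -167.9,   11.4]), 36.4)
```

View pics/crop1.png

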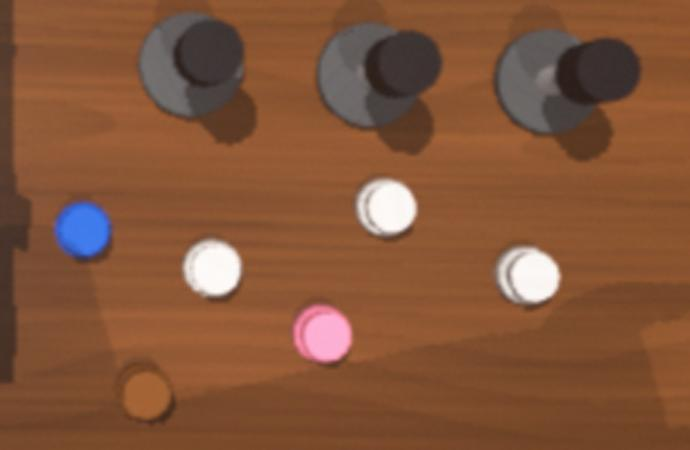

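All three microphones wear caps: tops at z≈118.5 and 18.4 mm radius, against 115 and 13 mm for a bare head. The three white pucks are the feet, since only they match the aluminium description and the coloured ones are excluded. Case origin ≈ (502.9, 117.5), yaw ≈ 0.02. I'll start with one cap and check how the gripper body lies.

```bash
cat >> h.py <<'E'
CO=np.array([502.9,117.5]); YAW=0.02; XT=np.pi/2   # XT: yaw closing along case x
def case(x,y):
    c,s=np.cos(YAW),np.sin(YAW); return CO+[c*x-s*y,s*x+c*y]
def ori(a):
    return (R.from_euler('z',a)*R.from_matrix(np.diag([1.,-1,-1]))).as_rotvec()
def pick_a(x,y,z,a):
    """of the two equal grasps a, a+pi, the one with the last joint nearest its middle"""
    best=None
    for k in (a,a+np.pi,a-np.pi):
        q=arm.ik([x,y,z],ori(k))
        if q is not None and (best is None or abs(q[5])<best[0]): best=(abs(q[5]),k)
    return best[1]
def above(xy,z,a): 
    k=pick_a(*xy,z,a); arm.move_to([*xy,z],ori(k)); return k
def line(xy,z,rate=150): arm.line_to([*xy,z],rate)
def st(): print('t',round(arm.get_time_s(),1),'tcp',arm.get_tcp_pos().round(1) if hasattr(arm.get_tcp_pos(),'round') else arm.get_tcp_pos(),'w',round(arm.get_width(),1),'F',np.round(arm.get_force(),1))
E
python3 - <<'E'
from h import *
c=(562,-165)
k=above(c,200,XT); print(k,arm.get_joints())
arm.command_gripper(66)
s=snap('side','side1'); 
line(c,97,100); st()
arm.command_gripper(30); st()
line(c,240,120); st()
s=snap('side','side2')
E
```

```text
1.5707963267948966 [-3.29464726e-01  1.24100889e-01  1.84223642e+00 -3.48547551e-04
  1.17494212e+00 -3.28075646e-01]
t 3.9 tcp [ 562.7 -165.2   97.8] w 66.0 F [-1.1  0.1 -0. ]
t 4.5 tcp [ 562.2 -165.1   97.4] w 37.6 F [-0.4  0.6  2.3]
t 5.8 tcp [ 561.4 -164.8  238.8] w 37.4 F [ 0.4 -0.9 -0.3]
```

View pics/side2.png

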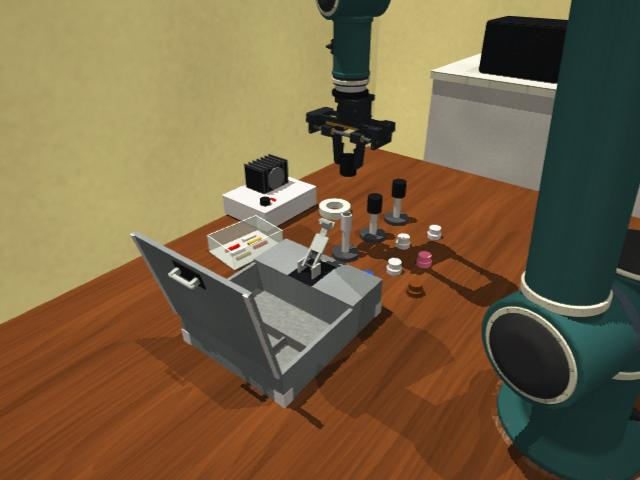

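The cap at (347,163) is in the gripper and mic0 at (347,222) is bare. The body's long side lies along the closing line, as I assumed. Now I'll place it and fetch the other two caps.

```bash
cat >> h.py <<'E'
def put(p,a,z,w):
    above(p,245,a); line(p,z+15,150); line(p,z,40); st(); arm.command_gripper(w); line(p,z+45,80); line(p,245,200)
E
python3 - <<'E'
from h import *
put(case(74,92),XT+YAW,33,46)
for c,x in (((558.5,-280),0),((556.8,-396.3),-74)):
    arm.command_gripper(66); above(c,200,XT); line(c,97,120); arm.command_gripper(30); st()
    line(c,150,60); line(c,245,200); st()
    put(case(x,92),XT+YAW,33,46)
above((430,-250),260,0)
s=snap('top','top3'); W=world(s); x,y,z=W.transpose(2,0,1)
reg=(x>350)&(x<620)&(y<-60)&(y>-420)
print('feet');[print(b) for b in blobs(reg&(z>22)&(z<34),W)]
np.save('top3.npy',W)
cv2.imwrite('pics/c3.png',cv2.resize(s['pixels'][170:370,30:560],None,fx=1.5,fy=1.5))
E
```

```text
t 9.2 tcp [574.7 210.9  32.6] w 37.6 F [ 0.2  1.1 -0.3]
t 15.1 tcp [ 558.7 -280.1   97.4] w 36.1 F [ 0.2 -0.1  1.5]
t 16.8 tcp [ 558.  -279.8  244. ] w 36.5 F [ 0.2 -0.7 -0.4]
t 20.5 tcp [500.8 209.4  32.6] w 36.2 F [-0.6  0.2  0.3]
t 26.8 tcp [ 557.  -396.5   97.6] w 37.6 F [-0.2  0.1  2.7]
t 28.5 tcp [ 556.4 -396.   244. ] w 37.5 F [-0.1  0.9 -0.9]
t 32.7 tcp [426.8 207.9  32.6] w 37.8 F [ 0.1 -0.1  0.1]
feet
(array([430., 289.]), 197, array([ 472.9, -292. ,   27.7]), 15.5)
(array([458., 293.]), 162, array([ 465.5, -343.8,   27.5]), 14.9)
(array([328., 297.]), 190, array([455.2, -97.1,  28. ]), 14.8)
(array([372., 310.]), 199, array([ 432.3, -180.4,   27.5]), 14.9)
(array([349., 349.]), 132, array([ 354.2, -137.2,   27.8]), 14.7)
```

View pics/c3.png

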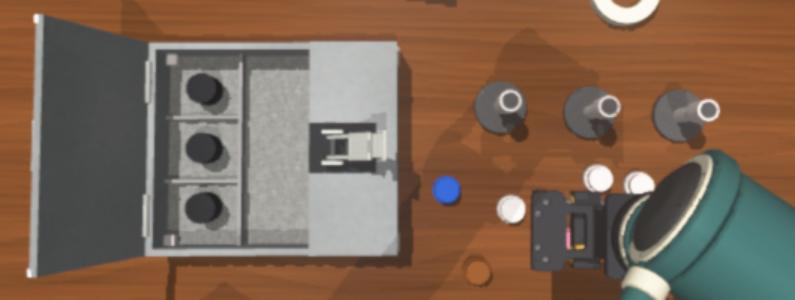

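Three caps stand in their compartments (tops at crop (204,89), (204,148), (204,207)). The far foot has been knocked from (431,-382) to about (465,-344), near the middle one. I'll take the near foot first, then look again with a clear view.

```bash
cat >> h.py <<'E'
def feet(name=None):
    s=snap('top',name); W=world(s); x,y,z=W.transpose(2,0,1)
    h=cv2.cvtColor(s['pixels'],cv2.COLOR_BGR2HSV)
    reg=(x>330)&(x<620)&(y<-60)&(y>-480)
    return blobs(reg&(z>22)&(z<34)&(h[...,1]<60)&(h[...,2]>100),W)
def grab_foot(c,a):
    arm.command_gripper(60); above(c,120,a); line(c,4,100); arm.command_gripper(20); st(); line(c,60,60); line(c,245,200); st()
E
python3 - <<'E'
from h import *
grab_foot((432.2,-181),0)
put(case(75,0),XT+YAW,21,46)
[print(b) for b in feet('top4')]
st()
E
```

```text
t 39.3 tcp [ 432.5 -181.1    4.3] w 35.1 F [-0.8  0.   3.6]
t 41.5 tcp [ 431.3 -180.6  243.5] w 34.3 F [-0.1 -0.  -1.4]
t 44.8 tcp [577.5 118.9  20.5] w 34.6 F [ 0.1  0.  -0.8]
(array([430., 289.]), 198, array([ 473.6, -291.3,   27.8]), 15.1)
(array([458., 294.]), 196, array([ 465.9, -343.5,   27.5]), 15.1)
t 47.0 tcp [576.7 118.8 242.8] w 46.2 F [-0.2  0.8 -0.5]
```

```bash
python3 - <<'E'
from h import *
grab_foot((473,-292),0.524)
put(case(0,0),XT+YAW,21,48)
f=feet(); print(f); assert len(f)==1
grab_foot(tuple(f[0][2][:2]-[0,.6]),0)
put(case(-75,0),XT+YAW,21,46)
above((560,-250),300,0)
s=snap('top','top5'); W=world(s); np.save('top5.npy',W)
cv2.imwrite('pics/c5.png',cv2.resize(s['pixels'][170:370,30:560],None,fx=1.5,fy=1.5))
x,y,z=W.transpose(2,0,1); v,u=np.mgrid[0:480,0:640]
print('rimedges'); 
p=W[(z>92)&(u>230)&(u<300)&(v>240)&(v<300)]; print('lever',p.min(0),p.max(0))
s2=snap('side','side5'); cv2.imwrite('pics/s5.png',cv2.resize(s2['pixels'][180:400,120:400],None,fx=2.5,fy=2.5)); np.save('side5.npy',world(s2)); st()
E
```

```text
t 50.8 tcp [ 473.2 -292.2    4.4] w 34.8 F [ 0.  -0.6  3. ]
t 53.0 tcp [ 472.2 -291.4  243.3] w 34.7 F [-0.8  0.4 -0.9]
t 56.6 tcp [502.6 117.4  20.6] w 35.0 F [-0.  -0.2 -1.8]
[(array([458., 294.]), 200, array([ 465.5, -343.6,   27.5]), 15.1)]
t 62.7 tcp [ 465.7 -344.4    4.4] w 34.7 F [-0.3  0.5  2.1]
t 64.9 tcp [ 464.7 -343.6  243.3] w 34.8 F [-0.7 -0.1 -1.4]
t 68.6 tcp [427.6 115.9  20.6] w 35.0 F [-0.1 -0.6 -1.1]
rimedges
lever [485.49145721 -22.76436118  92.21157083] [534.29258985  53.2188672  188.60692111]
t 72.3 tcp [ 560.1 -248.6  299.9] w 46.0 F [-0.1 -0.  -0.3]
```

View pics/c5.png

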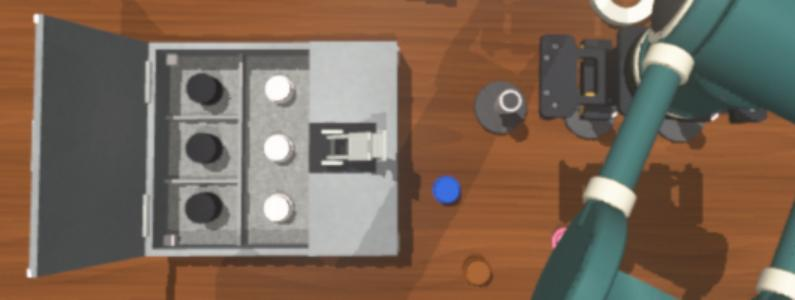

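View pics/s5.png

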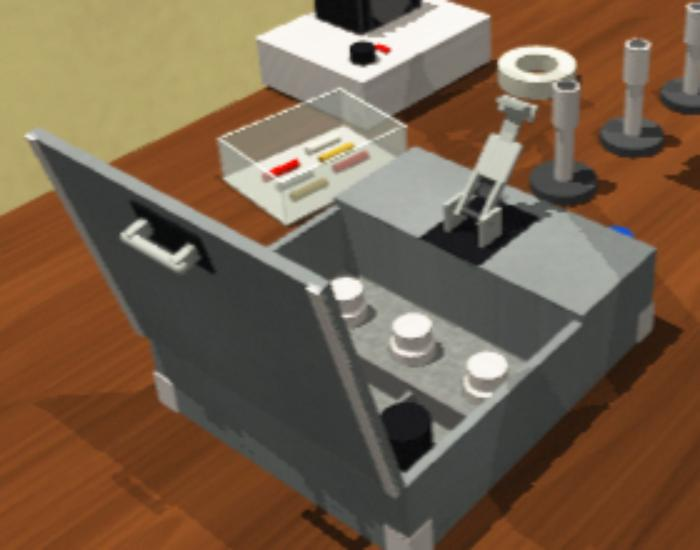

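All the feet (crop (279,89), (277,148), (279,208)) are in the bin and the caps are in the row. The lid is still open with its keeper bar at (160,245) in the side crop, and the lever is half raised. Next I'll push the lid shut from behind, off to one side of the keeper.

```bash
python3 - <<'E'
from h import *
X=-75; a=XT+YAW
arm.command_gripper(0)
p=case(X,255); k=above(p,345,a); line(p,242,200); st()
line(case(X,147),242,80); st()
for th in np.arange(1.3,0.01,-.2):
    r=165; y=150-r*np.cos(th)+8*np.sin(th)+9; z=77+r*np.sin(th)+8*np.cos(th)
    line(case(X,y),z-1,100); 
st()
for z in np.arange(90,80.5,-1.5):
    line(case(X,-6),z,30); F=arm.get_force()
    print(z,np.round(F,1))
    if abs(F[2])>10: break
arm.dwell(.4); st()
line(case(X,-6),130,100); line(case(X,-6),250,200)
above((560,-250),300,0)
s=snap('top','top6'); W=world(s); np.save('top6.npy',W)
s2=snap('side','side6'); cv2.imwrite('pics/s6.png',cv2.resize(s2['pixels'][180:400,120:400],None,fx=2.5,fy=2.5)); np.save('side6.npy',world(s2)); st()
for x in(-90,0,90): print([ (lambda d: np.round(np.nanmedian(W[...,2][d]),1))(np.hypot(W[...,0]-case(x,y)[0],W[...,1]-case(x,y)[1])<6) for y in (-100,-60,-30,0,60,120)])
E
```

```text
t 76.0 tcp [423.4 371.  242.8] w 0.3 F [-0.5  0.   0.6]
t 77.5 tcp [424.7 262.8 241.5] w 0.7 F [0.5 1.  0.1]
t 80.8 tcp [427.8 111.6 100.4] w 0.3 F [-0.1 -0.8  0.1]
90.0 [ 0.4 -0.2  0.3]
88.5 [-0.2 -0.  -0.2]
87.0 [ 0.   0.1 -0.3]
85.5 [-0.4 -0.3 -0. ]
84.0 [-4.8 -0.6 11.3]
t 82.7 tcp [428.  110.   85.2] w 0.5 F [-4.7 -1.3 11.8]
t 85.6 tcp [ 560.  -248.6  299.8] w 0.5 F [-0.1 -1.   0.3]
[np.float64(85.8), np.float64(85.1), np.float64(85.6), np.float64(85.1), np.float64(85.7), np.float64(85.3)]
[np.float64(133.6), np.float64(86.7), np.float64(87.4), np.float64(85.5), np.float64(85.5), np.float64(85.7)]
[np.float64(85.5), np.float64(85.1), np.float64(84.5), np.float64(85.7), np.float64(85.5), np.float64(84.9)]
```

View pics/s6.png

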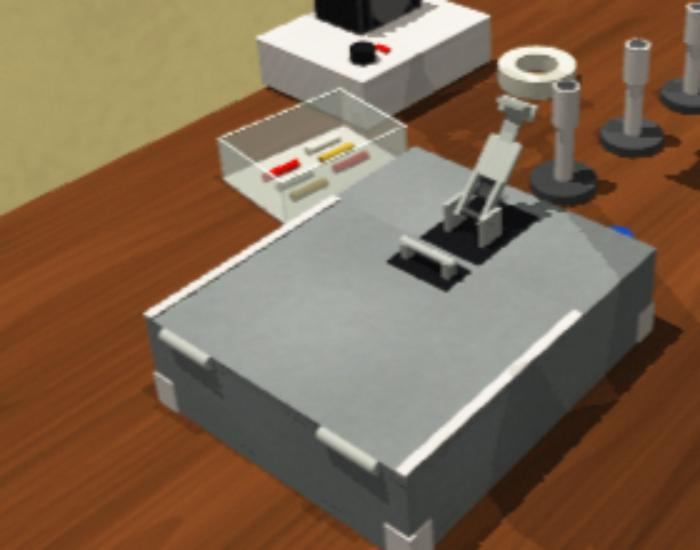

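The lid is shut: its surface reads 85 mm everywhere, flush with the deck. The keeper bar is at (428,257) and the lever is half raised at (490,165) in the crop. I'll check the case frame and lever angle from the depth data.

```bash
python3 - <<'E'
from h import *
c,s=np.cos(YAW),np.sin(YAW)
for n in('top6','side6'):
    W=np.load(n+'.npy').reshape(-1,3); d=W[:,:2]-CO; C=np.c_[d@[c,s],d@[-s,c],W[:,2]]
    m=(abs(C[:,0])<30)&(C[:,2]>95)&(C[:,2]<112)&(C[:,1]>-32)&(C[:,1]<0); k=C[m]; print(n,'keeper',len(k),k.mean(0).round(1),k.min(0).round(1),k.max(0).round(1))
    L=C[(abs(C[:,0])<30)&(C[:,2]>108)&(C[:,2]<220)&(C[:,1]>-150)&(C[:,1]<-40)]
    for z in range(108,200,8):
        q=L[(L[:,2]>=z)&(L[:,2]<z+8)]
        if len(q): print(z+4,len(q),'x',q[:,0].min().round(),q[:,0].max().round(),'y',q[:,1].min().round(1),np.median(q[:,1]).round(1),q[:,1].max().round(1))
E
```

```text
top6 keeper 162 [  0.8 -21.5 102.7] [-27.4 -26.2  96.6] [ 27.2 -16.  107.3]
112 99 x -19.0 20.0 y -94.6 -76.9 -64.9
120 41 x -19.0 18.0 y -95.0 -87.9 -77.2
128 32 x -14.0 14.0 y -100.9 -97.3 -88.5
136 78 x -14.0 15.0 y -108.2 -102.1 -95.8
144 81 x -14.0 17.0 y -117.1 -110.2 -103.3
152 81 x -14.0 16.0 y -124.0 -117.4 -112.1
160 20 x -14.0 14.0 y -122.9 -122.6 -119.3
168 2 x 15.0 17.0 y -133.1 -132.3 -131.4
176 29 x -16.0 17.0 y -139.9 -135.0 -131.5
184 157 x -16.0 17.0 y -140.0 -133.5 -125.4
192 2 x -5.0 -3.0 y -125.7 -125.7 -125.7
side6 keeper 112 [ -2.7 -21.  101.3] [-28.9 -26.7  95.6] [ 26.1 -17.1 105.4]
112 119 x -22.0 20.0 y -100.6 -82.1 -65.0
120 71 x -16.0 14.0 y -104.0 -95.6 -80.5
128 57 x -16.0 14.0 y -109.0 -98.7 -91.8
136 76 x -17.0 14.0 y -111.5 -104.8 -97.8
144 84 x -18.0 16.0 y -120.3 -113.3 -104.6
152 68 x -16.0 15.0 y -126.2 -120.5 -112.9
160 32 x -9.0 7.0 y -130.4 -126.3 -121.6
168 42 x -16.0 14.0 y -138.7 -132.5 -126.9
176 39 x -18.0 17.0 y -143.7 -136.1 -131.3
184 53 x -19.0 14.0 y -141.7 -130.1 -125.9
```

The case frame checks out: the keeper reads y≈-21 at z≈102. The lever is at about 0.87 rad with the claw folded along it and its nose at about (-135, 184). The 34 mm nose would foul the fingers if I pinched the lever now. So I'll first tip the claw over towards the lid with a closed finger at the nose, clear above the handle end.

```bash
python3 - <<'E'
from h import *
a=XT+YAW
above(case(0,-170),240,a); line(case(0,-170),168,120)
for y in (-140,-115,-95,-80):
    line(case(0,y),168,60); st()
arm.dwell(.4)
line(case(0,-80),250,150); above((560,-250),300,0)
s=snap('top'); W=world(s); np.save('top7.npy',W)
s2=snap('side'); cv2.imwrite('pics/s7.png',cv2.resize(s2['pixels'][190:330,220:400],None,fx=4,fy=4)); np.save('side7.npy',world(s2))
E
```

```text
t 88.2 tcp [505.7 -22.1 168. ] w 0.1 F [-0.3 -0.5  0.1]
t 88.8 tcp [505.2   2.8 167.9] w 0.2 F [-0.1  0.2 -0.3]
t 89.2 tcp [504.8  22.9 168. ] w 0.5 F [ 0.6  0.5 -0. ]
t 89.7 tcp [504.5  37.9 168. ] w 0.7 F [ 1.   0.3 -0.8]
```

View pics/s7.png

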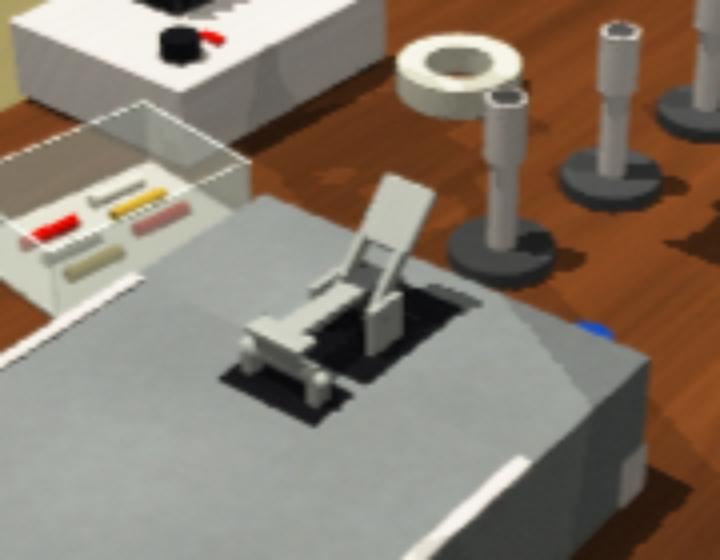

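The claw now lies over towards the lid with its nose at the bar (crop (290,340)), and the lever still stands half raised with a free handle. I'll pinch the handle and swing it to near the open stop.

```bash
cat >> h.py <<'E'
def lv(th,r=52,dz=11):
    return case(0,-75.5-r*np.cos(th)), 105+r*np.sin(th)-dz
def swing(t0,t1,rate=60,r=52,dz=11,fmax=45):
    n=int(np.ceil(abs(t1-t0)/.15))
    for th in np.linspace(t0,t1,n+1)[1:]:
        p,z=lv(th,r,dz); line(p,z,rate); F=np.array(arm.get_force()); print(round(th,2),F.round(1),round(arm.get_width(),1))
        if np.linalg.norm(F)>fmax: print('stop'); break
E
python3 - <<'E'
from h import *
c,s=np.cos(YAW),np.sin(YAW); th=[]
for n in('top7','side7'):
    W=np.load(n+'.npy').reshape(-1,3); d=W[:,:2]-CO; C=np.c_[d@[c,s],d@[-s,c],W[:,2]]
    q=C[(abs(C[:,0])<18)&(C[:,2]>130)&(C[:,2]<165)&(C[:,1]>-150)&(C[:,1]<-50)]
    t=np.median(np.arctan2(q[:,2]-105,-(q[:,1]+75.5))); print(n,len(q),q.mean(0).round(1),t); th.append(t)
    k=C[(abs(C[:,0])<20)&(C[:,2]>95)&(C[:,1]>-60)&(C[:,1]<5)]
    for y in range(-60,5,8):
        j=k[(k[:,1]>=y)&(k[:,1]<y+8)]
        if len(j): print(y+4,len(j),j[:,2].max().round(1),np.median(j[:,2]).round(1))
t=float(np.clip(np.mean(th),.6,1.2)); p,z=lv(t)
arm.command_gripper(60); above(p,240,XT+YAW); line(p,z,100); arm.command_gripper(20); st()
swing(t,2.12)
arm.dwell(.3); st()
s2=snap('side'); cv2.imwrite('pics/s8.png',cv2.resize(s2['pixels'][190:330,220:400],None,fx=4,fy=4)); np.save('side8.npy',world(s2))
E
```

```text
top7 294 [   0.9 -111.1  144.6] 0.8418556782592312
-56 34 121.8 117.0
-48 40 122.7 117.9
-40 38 123.1 118.1
-32 36 122.2 119.2
-24 109 122.2 118.1
-16 81 124.1 119.6
side7 239 [  -2.1 -111.2  142.1] 0.8064875100551224
-56 19 117.9 116.4
-48 21 118.0 116.7
-40 18 119.1 116.8
-32 26 119.8 117.9
-24 60 120.9 117.6
-16 119 120.4 111.4
t 95.8 tcp [504.6   6.5 132.3] w 31.5 F [-3.6 -1.1  3.3]
0.97 [-2.7 -4.2  1.5] 31.5
1.11 [-3.7 -3.1  0.9] 31.6
1.26 [-4.1 -3.7  1.9] 31.0
1.4 [-4.  -3.2  2.8] 31.5
1.54 [-5.  -4.2  4.1] 31.0
1.69 [-5.1 -2.7  6. ] 31.0
1.83 [-5.9 -2.6  6.5] 30.8
1.98 [-6.3  1.   8.5] 29.9
2.12 [-8.1  4.2 11.3] 29.3
t 98.6 tcp [503.4  70.8 139.8] w 29.4 F [-7.5  2.4  9.8]
```

View pics/s8.png

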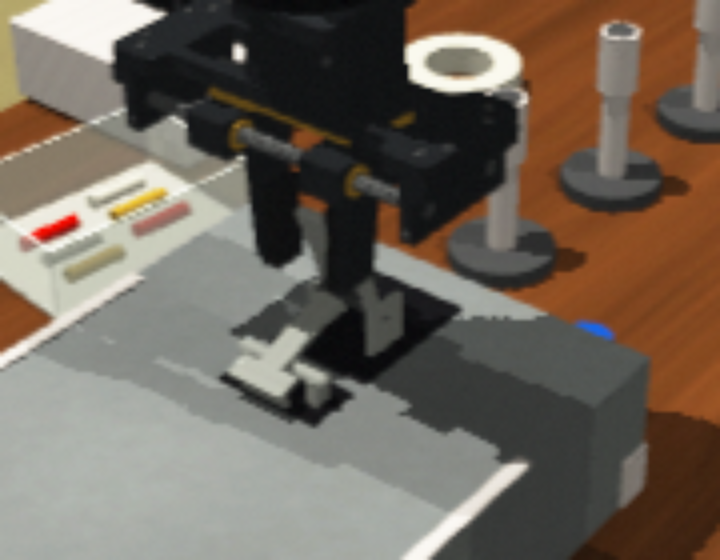

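The nose at (265,375) has dropped to the lid side of the bar. I'll confirm by height.

```bash
python3 - <<'E'
from h import *
c,s=np.cos(YAW),np.sin(YAW)
W=np.load('side8.npy').reshape(-1,3); d=W[:,:2]-CO; C=np.c_[d@[c,s],d@[-s,c],W[:,2]]
k=C[(abs(C[:,0])<14)&(C[:,2]>89)&(C[:,2]<135)&(C[:,1]>-60)&(C[:,1]<20)]
for y in range(-60,20,5):
    j=k[(k[:,1]>=y)&(k[:,1]<y+5)]
    if len(j): print(y+2.5,len(j),np.percentile(j[:,2],[10,50,90]).round(1))
E
```

```text
-57.5 15 [118.4 119.5 120.4]
-52.5 20 [116.2 117.2 119.1]
-47.5 17 [113.2 115.7 117.5]
-42.5 20 [111.9 114.2 115.8]
-37.5 15 [110.4 112.  113.6]
-32.5 19 [108.5 111.1 112.3]
-27.5 17 [107.4 109.4 110.4]
-22.5 31 [100.2 105.3 108.3]
-17.5 28 [102.1 104.8 107.1]
-12.5 26 [101.3 103.8 105.5]
-7.5 33 [ 90.  102.4 104. ]
-2.5 40 [ 97.6 100.5 102.8]
2.5 2 [100.5 100.7 101. ]
```

The claw plate rests on the bar and its nose lies beyond it (y≈-7 to 0, z≈101), so it is hooked. Now I'll swing the lever down.

```bash
python3 - <<'E'
from h import *
swing(2.12,0.02,60)
arm.dwell(.4); st()
s2=snap('side'); np.save('side9.npy',world(s2))
arm.command_gripper(50); p,z=lv(0.02); line(p,150,80); st()
line(p,260,200)
above((560,-250),300,0)
s=snap('top'); np.save('top9.npy',world(s))
s2=snap('side'); cv2.imwrite('pics/s9.png',cv2.resize(s2['pixels'][190:330,220:400],None,fx=4,fy=4)); np.save('side9.npy',world(s2))
c,s=np.cos(YAW),np.sin(YAW)
for n in('top9','side9'):
  W=np.load(n+'.npy').reshape(-1,3); d=W[:,:2]-CO; C=np.c_[d@[c,s],d@[-s,c],W[:,2]]
  k=C[(abs(C[:,0])<13)&(C[:,2]>89)&(C[:,2]<135)&(C[:,1]>-150)&(C[:,1]<20)]
  print(n,[(y+4,np.median(j[:,2]).round(1)) for y in range(-150,20,8) for j in [k[(k[:,1]>=y)&(k[:,1]<y+8)]] if len(j)])
E
```

```text
1.98 [-5.6  0.4  7.7] 29.8
1.84 [-4.6  3.6  3.3] 30.5
1.7 [-2.7  3.8 -1.3] 31.0
1.56 [-1.8  4.1 -4. ] 31.6
1.42 [-1.1  5.  -7.5] 31.4
1.28 [-1.5  6.1 -7.1] 31.7
1.14 [-1.9  6.1 -6. ] 31.4
1.0 [-2.6  6.1 -3.8] 31.1
0.86 [-4.3  4.9 -1.3] 31.4
0.72 [-4.6  4.3  1.1] 31.6
0.58 [-3.8  3.3  0.6] 31.4
0.44 [-5.9 -0.2  2. ] 31.6
0.3 [-5.5 -1.4  1.3] 31.6
0.16 [-5.1 -2.1  1.1] 31.5
0.02 [-5.  -2.8  0.6] 31.5
t 103.2 tcp [505.  -11.1  95.3] w 31.2 F [-4.8 -2.6  0. ]
t 104.5 tcp [505.2  -9.9 149.7] w 49.7 F [ 0.4 -0.3  0.5]
top9 [(-146, np.float64(89.7)), (-138, np.float64(111.2)), (-130, np.float64(110.3)), (-122, np.float64(110.1)), (-114, np.float64(110.0)), (-106, np.float64(108.9)), (-98, np.float64(102.0)), (-90, np.float64(101.9)), (-82, np.float64(104.4)), (-74, np.float64(107.8)), (-66, np.float64(103.2)), (-58, np.float64(103.7)), (-50, np.float64(104.3)), (-42, np.float64(106.0)), (-34, np.float64(106.8)), (-26, np.float64(107.4)), (-18, np.float64(108.7)), (-10, np.float64(108.5)), (-2, np.float64(89.7)), (6, np.float64(89.9))]
side9 [(-146, np.float64(110.2)), (-138, np.float64(110.5)), (-130, np.float64(110.4)), (-122, np.float64(109.7)), (-114, np.float64(109.6)), (-106, np.float64(108.5)), (-98, np.float64(102.8)), (-90, np.float64(105.3)), (-82, np.float64(107.6)), (-74, np.float64(103.6)), (-66, np.float64(102.7)), (-58, np.float64(103.8)), (-50, np.float64(104.3)), (-42, np.float64(105.6)), (-34, np.float64(105.8)), (-26, np.float64(107.2)), (-18, np.float64(102.2)), (-10, np.float64(106.8))]
```

View pics/s9.png

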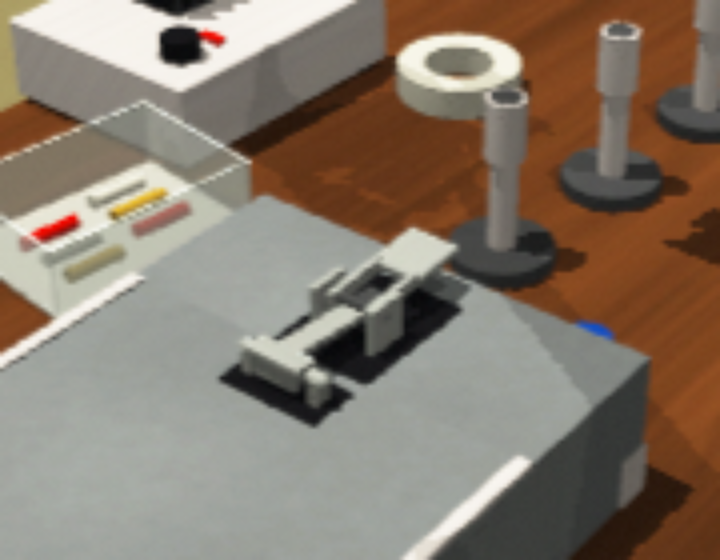

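The claw is hooked over the bar (290,365) and the lever is nearly flat, but it slopes by about 0.06 rad. I'll press it home gently with closed fingertips and check.

```bash
python3 - <<'E'
from h import *
p=case(0,-131)
arm.command_gripper(0); above(p,200,XT+YAW); line(p,116,120)
for z in np.arange(113,102,-1):
    line(p,z,25); F=np.array(arm.get_force()); print(z,F.round(1))
    if F[2]>12: break
arm.dwell(.4); line(p,150,60); line(p,260,200)
above((560,-250),300,0)
sn=snap('top'); W0=world(sn); np.save('top10.npy',W0)
s2=snap('side'); np.save('side10.npy',world(s2))
c,s=np.cos(YAW),np.sin(YAW)
for n in('top10','side10'):
  W=np.load(n+'.npy').reshape(-1,3); d=W[:,:2]-CO; C=np.c_[d@[c,s],d@[-s,c],W[:,2]]
  k=C[(abs(C[:,0])<13)&(C[:,2]>95)&(C[:,2]<135)&(C[:,1]>-150)&(C[:,1]<20)]
  print(n,[(y+4,float(np.median(j[:,2]).round(1))) for y in range(-150,20,8) for j in [k[(k[:,1]>=y)&(k[:,1]<y+8)]] if len(j)])
  print('lid',[float(np.median(C[(abs(abs(C[:,0])-80)<15)&(abs(C[:,1]-y)<8)][:,2]).round(1)) for y in (-90,-30,0,60,120)])
st()
E
```

```text
113 [ 0.  -0.7 -0.1]
112 [-0.7  0.4 -0.3]
111 [-1.  -0.3 -0.5]
110 [ 0.5 -1.1  0.2]
109 [ 0.2 -0.5 -0.5]
108 [-1.5  0.2  3.2]
107 [-3.3  0.9  9.8]
106 [-5.   0.2 16. ]
top10 [(-138, 107.9), (-130, 108.0), (-122, 108.0), (-114, 108.1), (-106, 108.9), (-98, 102.6), (-90, 100.9), (-82, 103.0), (-74, 107.5), (-66, 103.4), (-58, 103.2), (-50, 104.3), (-42, 105.7), (-34, 106.6), (-26, 107.5), (-18, 108.6), (-10, 108.9)]
lid [85.1, 85.5, 85.4, 85.4, 85.5]
side10 [(-146, 106.9), (-138, 107.9), (-130, 107.3), (-122, 107.9), (-114, 107.1), (-106, 106.6), (-98, 104.8), (-90, 102.2), (-82, 107.6), (-74, 104.8), (-66, 102.7), (-58, 103.2), (-50, 104.1), (-42, 104.9), (-34, 106.0), (-26, 107.5), (-18, 105.1), (-10, 108.0)]
lid [84.6, 84.4, 84.6, 84.6, 84.4]
t 114.4 tcp [ 559.8 -248.8  299.1] w 0.5 F [-0.5  0.5  0.5]
```

The lever is now flat (108 mm along its length) and the lid is flush, with the claw over the bar. Handing in.

```bash
python3 -c "
from cell import arm
print(arm.finish_job())"
```

```text
the job is handed in; nothing more can be done
None
```

I handed the job in at about 114 s with all three caps in the compartments, all three feet in the bin, the lid shut, and the claw hooked over the keeper with the lever flat; no verdict came back.

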